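Stand the yellow detergent-drawer brush in its holder cup

TASK

The yellow-handled detergent-drawer brush has dried on the sloped rest: stand it upright, bristles up, in the blue holder cup and let go of it. Leave the red and the green brush where they are on the rest.

Things in the scene. Friction and masses are not known exactly. Their poses are not given: they have to be found in the camera images.
- yellow_brush_mid (a point): Middle of the yellow brush, on its axis; z points from foot to bristles. Round stick 195 mm long, 60 g, same all round: handle 20 mm thick from the foot (97.5 mm behind this point) to 57.5 mm past it, then a 17 mm ferrule, then a white head 24 mm thick, 25 mm long. Starts in one of three lanes of a sloped rest, 35 degrees off vertical, head up and away from the robot. Grip it 140 mm from the foot.
- red_brush_mid (a point): Middle of the red brush: shape and axes as the yellow one, in another lane of the rest; leave it. Lanes are parallel, 100 mm apart. Each holds only a brush's lower 120 mm, on a 14 mm wide fin between low cheeks (31 mm over both), with a stop under the foot, 27 mm above the counter; above that a brush is free all round, and it lifts straight up out of the lane.
- green_brush_mid (a point): Middle of the green brush: shape, size and axes as the yellow one, in the remaining lane of the rest; leave it. The rest is a white base plate 170 x 270 mm, 10 mm thick, with grey lanes, fixed to the counter; brush heads reach 195 mm above the counter.
- holder: Blue round holder cup fixed to the counter, mouth up; origin at the centre of its underside, on the counter, z up along its axis. Outer diameter 62 mm, inner 54 mm, inner floor 6 mm and rim 90 mm above the origin; foot flange 88 mm wide, 4 mm thick. A brush let go in it leans on the wall by up to 20 degrees or so, which is fine. The white mug (92 mm high) on the counter is not the holder.
Things that resemble listed ones, but are neither listed nor needed, are in the scene too. Leave any orange or purple look-alike of the part that bears yellow_brush_mid alone.

How it is judged (in metres and radians):
At the end, for the whole second after the job is handed in: The yellow brush stands foot down on the floor of the blue holder cup, bristles up, within about 25 degrees of vertical, its middle within 30 mm of the cup's axis and 85 to 120 mm above the cup's underside; the red and the green brush lie within 20 mm of where they began (angle between yellow_brush_mid's own z axis and vertical below 0.45 rad and horizontal distance between yellow_brush_mid and holder below 0.03 m and z of yellow_brush_mid in the frame of holder between 0.085 and 0.12 m and distance of each of red_brush_mid, green_brush_mid from where it was at the start of the episode below 0.02 m); the robot touches nothing.
It fails at once if the red brush is taken or knocked out of its lane (distance of red_brush_mid from where it was at the start of the episode above 0.03 m).
It fails at once if the green brush is taken or knocked out of its lane (distance of green_brush_mid from where it was at the start of the episode above 0.03 m).
It also fails if it takes over 45 s, if anything falls off the work surface, if the arm or the gripper's body presses on something with over 40 N, if the wrist force passes 120 N, or if a joint passes its speed limit or range.

ROBOT

A 6-joint arm with a two-finger parallel gripper is mounted at the origin on the work surface. World frame = base frame: x ahead of the robot, y to its left, z up, the work surface at z = 0. Lengths are in m, angles in degrees, forces in N, time in s.
With the tool pointing down it reaches from about 0.375 to 0.9 m from the base axis. Payload 3.1 kg.
Tool frame: the origin (TCP) lies between the finger pads; the fingertips stand 22 mm ahead of it and the grasp point (between the pads) lies 3 mm ahead of it; z points along the fingers, y is the line along which they close (so a half turn about z gives the same grasp; the last joint's range is limited). The gripper opens to 87 mm and grips with 3 to 60 N. Pads are 19 mm wide; open, the fingers measure 117 mm over their backs; the gripper's body (75 mm by 190 mm) begins 51 mm behind the grasp point.
Start: joints at [-82.649, 30.224, 82.088, -0, 67.689, -10.227], TCP at [0.189, -0.596, 0.245] pointing down, gripper open.
Joint ranges: [-176.69, 176.69], [-43.24, 126.21], [12.49, 139.97], [-82, 262], [0, 151.66], [-163.58, 163.58]. Speed limits (degrees/s): [159.86, 159.86, 180, 180, 180, 180].

INTERFACE

Orientations are given as a 3x3 rotation matrix whose columns are the frame's x, y, z axes.
In Python, from rig import bot, capture, search_frame, outline_of, spot_point gives the robot as it stands.
- The arm moves only by the tool jog_arm, never from a script. Its argument "rows" is text: rows parted by semicolons, each of 7 numbers parted by spaces: the opening, from 0 (shut) to 1 (fully open), then the shift along the tool's x, y, z as a fraction of full scale, then the turn, a rotation vector about the tool's x, y, z as a fraction of full scale. A call has 1 to 20 rows; each row is the pose to reach, as a shift and turn from the pose commanded when the call began, along the tool's axes at that moment; what a row does not reach only later rows make up. Full scale, the value 1, is 0.5 m for a shift and pi/4 rad for a turn. A row lasts 1/12 s, in which the tool goes at most 41.7 mm and 7.16 degrees, less where a joint would pass 70% of its speed; a pose out of reach is approached as far as the arm can. A call with a number of a shift or a turn outside -1 to 1 is refused whole. A call with a gripper value outside its range is refused whole. The fingers move at their own pace and stop on an object; the grip force is fixed at half the most. Time passes only in rows, so rows that repeat a pose let the fingers close. It gives the time, the measured TCP pose, the force, the opening and the grip force at its end, in the units of the state.
- bot.read_state(): the state, without advancing time (a new reading comes with each control period).
- capture(name): name is "scene" or "top" or "wrist"; returns a dict with "pixels" (400x640x3 uint8, red, green, blue), "fx", "fy", "cx", "cy" (pixels), "R" (3x3) and "t" (3): a world point X has camera coordinates R X + t; the wrist camera has in their place "mount" (4x4, takes a point from camera to tool coordinates, whose origin is the TCP and whose axes are the flange's). Camera axes: x right, y down, z forward; pixel columns grow to the right and rows downward; lengths in m; the calibration is good to about 2 mm. The wrist camera is an equidistant fisheye: a pixel r from the principal point sees the ray r / f radians off the axis. A picture is of the moment at which its call begins: read the wrist's pose just before it. There is no depth.
- bot.hand_in(): hands the job in; it is judged then, once.
Trained networks look in a picture, given as the dict that the camera call returned (one of the last four; its "shot" number tells which), for a name from the list of things; names that differ only in an ending like _2 or _b are one class to them, and where a whole thing is asked for, a point or a joint stands for the part that bears it (a point fixed in the world has none). Each returns a list of dicts, best first, with "conf" (0 to 1); they miss things now and then, are a little off and sometimes report something else, mostly with a low value. They report only what shows in the picture. A call takes as long as a camera call. They do not tell look-alikes from the thing itself.
- search_frame(label, picture): "point" ([x, y, z] in m, in world coordinates, good to about 4 mm: the middle of the surface that is visible of it).
- outline_of(label, picture): "region" (400x640 bool, what is visible of it).
- spot_point(label, picture): "point" ([x, y, z] in m, in world coordinates, good to about 4 mm: a listed point, or the origin of a listed thing).
The state is a dict: "time_s": time; "joint_positions": joint angles; "qvel": joint speeds; "tau": joint torques, N m; "position": TCP position; "tcp_rot": TCP orientation; "force": force on the tool from outside, world axes, zero at the start; "moment": the same for the moment, N m; "opening": opening from 0.0 (shut) to 1.0 (fully open); "grasp_force": force on a finger pad.
Only numpy, scipy, OpenCV 4.12 (cv2) and the standard library are available. Lean on these libraries where they do the work, as an engineer would, in place of code of your own. Each camera call takes 0.05 s, during which the arm holds its last target. There are 200 camera calls.

## Working session

There is one attempt and no reset: what is moved stays moved. The work goes in short steps, Python scripts to look and compute and a tool call to move; the robot and the scene stay as the last step left them, time stands still between calls to the robot, and variables do not carry over. Pictures are saved under pics/ and viewed, at most 10 in all, crops included, and the job is handed in when it is done.

Besides the shell and the picture viewer there is one more tool, called after ">>>" as name(argument=value, ...) on one line, values as JSON. jog_arm: Moves the arm, as the interface text tells. Its arguments: {"type":"object","properties":{"rows":{"type":"string"}},"required":["rows"]}

```bash
mkdir -p pics; python3 - <<'E'
from rig import bot, capture, search_frame, outline_of, spot_point
import cv2,numpy as np
s=bot.read_state();print(s['time_s'],s['position'],np.round(s['tcp_rot'],3).tolist())
ims=[]
for n in ("scene","top"):
    p=capture(n);ims.append(p['pixels'])
    for l in ("yellow_brush_mid","red_brush_mid","green_brush_mid","holder"):
        for f in (spot_point,search_frame):
            print(n,l,f.__name__,[(np.round(d['point'],3).tolist(),round(d['conf'],2)) for d in f(l,p)])
    print(n,p['fx'],p['cx'],p['cy'],np.round(p['R'],4).tolist(),np.round(p['t'],4).tolist())
    cv2.imwrite(f'pics/{n}1.png',p['pixels'][:,:,::-1])
E
```

```text
0.0 [ 0.18870167 -0.59510714  0.2435729 ] [[0.953, 0.302, -0.0], [0.302, -0.953, 0.002], [0.0, -0.002, -1.0]]
scene yellow_brush_mid call [([0.633, 0.439, 0.014], 0.95), ([0.492, 0.245, 0.11], 0.51), ([0.232, 0.304, 0.009], 0.46)]
scene yellow_brush_mid call [([0.64, 0.435, 0.021], 0.55), ([0.248, 0.296, 0.019], 0.5)]
scene red_brush_mid call [([0.476, 0.148, 0.108], 0.52)]
scene red_brush_mid call [([0.525, 0.134, 0.181], 0.52)]
scene green_brush_mid call [([0.56, -0.35, 0.002], 0.62), ([0.446, 0.051, 0.107], 0.59)]
scene green_brush_mid call [([0.498, 0.04, 0.183], 0.4)]
scene holder call [([0.558, -0.349, 0.002], 0.77)]
scene holder call [([0.578, -0.35, 0.046], 0.71)]
scene 414.87924397694763 316.6756793110522 201.61936614241233 [[0.2729, 0.9619, -0.0134], [0.6595, -0.1973, -0.7254], [-0.7004, 0.1891, -0.6882]] [-0.199, -0.1715, 1.6456]
top yellow_brush_mid call [([0.636, 0.44, 0.013], 0.9), ([0.226, 0.309, 0.012], 0.8), ([0.497, 0.247, 0.11], 0.79), ([0.565, -0.348, -0.0], 0.28)]
top yellow_brush_mid call [([0.498, 0.243, 0.125], 0.74), ([0.633, 0.439, 0.02], 0.65), ([0.227, 0.312, 0.023], 0.57)]
top red_brush_mid call [([0.471, 0.145, 0.109], 0.85)]
top red_brush_mid call [([0.477, 0.143, 0.126], 0.65)]
top green_brush_mid call []
top green_brush_mid call [([0.453, 0.054, 0.124], 0.73)]
top holder call [([0.569, -0.345, -0.003], 0.91)]
top holder call [([0.562, -0.345, 0.026], 0.58)]
top 486.9695972549068 317.54801789169534 203.88911012713533 [[-0.0273, -0.9995, 0.0147], [-0.9877, 0.0247, -0.1544], [0.154, -0.0187, -0.9879]] [0.0726, 0.4267, 1.5354]
```

View pics/scene1.png

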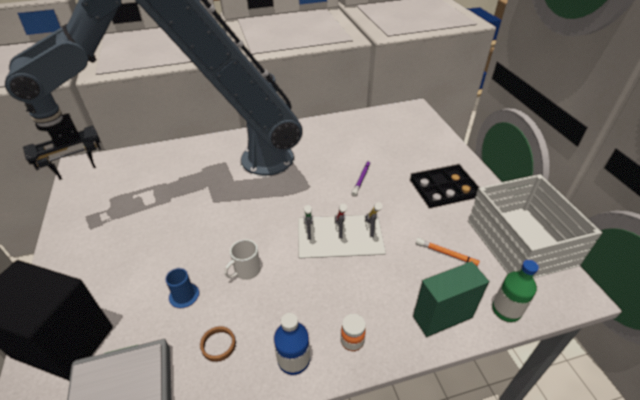

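View pics/top1.png

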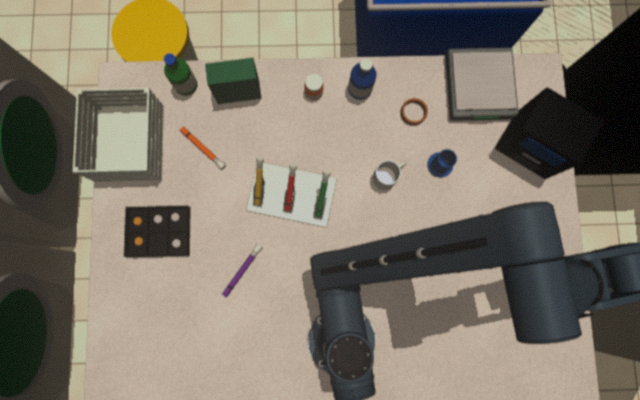

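Yellow brush lies in the left lane (top view ≈(259,185), mid ≈ (0.495, 0.246, 0.11)). Red is at (290,188) and green at (321,195). The blue cup is at (440,162), and the orange and purple sticks are decoys. I'll grip with the tool tilted about 20° from vertical, in the lean plane.

```bash
cat > h.py <<'E'
from rig import bot, capture, search_frame, outline_of, spot_point
import numpy as np, cv2
from scipy.spatial.transform import Rotation as Ro
def rot(az,tilt):   # flipped tool: points down, tilted outward along azimuth az
    c,s=np.cos(np.radians(az)),np.sin(np.radians(az));a,b=np.cos(np.radians(tilt)),np.sin(np.radians(tilt))
    x=-np.array([a*c,a*s,b]);z=np.array([b*c,b*s,-a]);return np.c_[x,np.cross(z,x),z]
def step(p0,R0,p,R):
    d=R0.T@(np.array(p)-p0)/.5;w=Ro.from_matrix(R0.T@R).as_rotvec()/(np.pi/4)
    print(np.round(np.r_[d,w],3).tolist(),'rows',round(max(np.linalg.norm(d)*500/41.7,np.linalg.norm(w)*45/7.16),1))
def plan(*way):
    s=bot.read_state();p,R=np.array(s['position']),np.array(s['tcp_rot'])
    for q,Q in way: step(p,R,q,Q);p,R=np.array(q),Q
E
python3 - <<'E'
from h import *
# x azimuth = az+180
g=np.array([.519,.240,.145]);R=rot(-14,20);pre=g-R[:,2]*.153
print(pre)
plan(([.40,-.36,.38],rot(62-180,0)),([.52,-.05,.40],rot(106-180,0)),([.5,.2,.38],rot(150-180,0)),(pre,R))
E
```

```text
[0.46822532 0.25265955 0.28877297]
[0.545, -0.322, -0.271, 0.0, -0.0, -0.987] rows 8.3
[0.66, -0.079, -0.04, 0.0, 0.0, -0.978] rows 8.0
[0.492, 0.099, 0.04, 0.0, 0.0, -0.978] rows 6.1
[0.108, 0.059, 0.182, -0.062, -0.442, -0.352] rows 3.6
```

>>> jog_arm(rows="1 0.2 -0.1 -0.271 0 0 -0.3; 1 0.545 -0.32 -0.27 0 0 -0.98;1 0.545 -0.32 -0.27 0 0 -0.98;1 0.545 -0.32 -0.27 0 0 -0.98;1 0.545 -0.32 -0.27 0 0 -0.98;1 0.545 -0.32 -0.27 0 0 -0.98;1 0.545 -0.32 -0.27 0 0 -0.98;1 0.545 -0.32 -0.27 0 0 -0.98;1 0.545 -0.32 -0.27 0 0 -0.98;1 0.545 -0.32 -0.27 0 0 -0.98;1 0.545 -0.32 -0.27 0 0 -0.98")

```text
time_s: 1.82
position: [0.4007, -0.3605, 0.38]
tcp_rot: [[0.472, 0.881, 0.0], [0.881, -0.472, -0.001], [-0.001, 0.001, -1.0]]
force: [-0.6, 0.5, -0.9]
opening: 1.0
grasp_force: 0.0
```

>>> jog_arm(rows="1 0.66 -0.08 -0.04 0 0 -0.98;1 0.66 -0.08 -0.04 0 0 -0.98;1 0.66 -0.08 -0.04 0 0 -0.98;1 0.66 -0.08 -0.04 0 0 -0.98;1 0.66 -0.08 -0.04 0 0 -0.98;1 0.66 -0.08 -0.04 0 0 -0.98;1 0.66 -0.08 -0.04 0 0 -0.98;1 0.66 -0.08 -0.04 0 0 -0.98;1 0.66 -0.08 -0.04 0 0 -0.98;1 0.66 -0.08 -0.04 0 0 -0.98;1 0.66 -0.08 -0.04 0 0 -0.98")

```text
time_s: 2.73
position: [0.5212, -0.0529, 0.3987]
tcp_rot: [[-0.271, 0.963, -0.002], [0.963, 0.271, -0.001], [-0.0, -0.002, -1.0]]
force: [-0.3, 0.2, 1.0]
opening: 1.001
grasp_force: 0.0
```

>>> jog_arm(rows="1 0.49 0.1 0.04 0 0 -0.98;1 0.49 0.1 0.04 0 0 -0.98;1 0.49 0.1 0.04 0 0 -0.98;1 0.49 0.1 0.04 0 0 -0.98;1 0.49 0.1 0.04 0 0 -0.98;1 0.49 0.1 0.04 0 0 -0.98;1 0.49 0.1 0.04 0 0 -0.98;1 0.49 0.1 0.04 0 0 -0.98;1 0.49 0.1 0.04 0 0 -0.98")

```text
time_s: 3.48
position: [0.5036, 0.1958, 0.3791]
tcp_rot: [[-0.863, 0.505, -0.001], [0.505, 0.863, -0.001], [-0.0, -0.002, -1.0]]
force: [-0.6, 0.4, -0.9]
opening: 1.001
grasp_force: 0.0
```

```bash
python3 - <<'E'
from h import *
s=bot.read_state();print(s['time_s'],s['position'],np.round(s['joint_positions'],1))
g=np.array([.519,.240,.145]);R=rot(-14,20)
plan((g-R[:,2]*.153,R))
E
```

```text
3.4833 [0.50357312 0.19578618 0.37913891] [  9.4  15.9  83.5  -0.1  80.6 -50.2]
[0.118, 0.063, 0.181, -0.065, -0.442, -0.359] rows 3.6
```

>>> jog_arm(rows="1 0.12 0.06 0.18 -0.065 -0.44 -0.36;1 0.12 0.06 0.18 -0.065 -0.44 -0.36;1 0.12 0.06 0.18 -0.065 -0.44 -0.36;1 0.12 0.06 0.18 -0.065 -0.44 -0.36;1 0.12 0.06 0.18 -0.065 -0.44 -0.36;1 0.12 0.06 0.18 -0.065 -0.44 -0.36;1 0.12 0.06 0.18 -0.065 -0.44 -0.36")

```text
time_s: 4.07
position: [0.4689, 0.2528, 0.2911]
tcp_rot: [[-0.911, 0.242, 0.334], [0.228, 0.97, -0.08], [-0.343, 0.004, -0.939]]
force: [0.1, -0.5, 0.5]
opening: 1.002
grasp_force: 0.0
```

```bash
python3 - <<'E'
from h import *
s=bot.read_state();T,R0=np.array(s['position']),np.array(s['tcp_rot']);print(s['time_s'],np.round(s['joint_positions'],1))
for n in ("wrist","scene"):
    p=capture(n)
    for l in ("yellow_brush_mid","red_brush_mid","green_brush_mid"):
        print(n,l,[(np.round(d['point'],3).tolist(),round(d['conf'],2)) for d in spot_point(l,p)])
    if n=="wrist":
        im=p['pixels'][:,:,::-1].copy();M=np.array(p['mount'])
        # project the assumed brush axis (foot,mid,grip,top)
        az=np.radians(-14);a=np.array([np.sin(.611)*np.cos(az),np.sin(.611)*np.sin(az),np.cos(.611)])
        for k in (-.0975,0,.0425,.0975):
            X=R0.T@(np.array([.495,.246,.11])+k*a-T);c=(np.linalg.inv(M)@np.r_[X,1])[:3]
            th=np.arctan2(np.hypot(c[0],c[1]),c[2]);u=c[:2]/np.hypot(*c[:2])*th*p['fx']+[p['cx'],p['cy']]
            print(k,np.round(u));cv2.circle(im,tuple(int(v) for v in u),3,(255,0,255),1)
        cv2.imwrite('pics/w1.png',im)
E
```

```text
4.0667 [ 22.5  15.5 102.2 -16.   46.9 -44. ]
wrist yellow_brush_mid [([0.499, 0.247, 0.108], 0.93), ([0.633, 0.439, 0.013], 0.66)]
wrist red_brush_mid [([0.474, 0.147, 0.111], 0.58)]
wrist green_brush_mid [([0.451, 0.052, 0.105], 0.94)]
-0.0975 [315.  84.]
0 [315. 155.]
0.0425 [315. 193.]
0.0975 [315. 248.]
scene yellow_brush_mid [([0.632, 0.44, 0.015], 0.74), ([0.492, 0.246, 0.11], 0.47)]
scene red_brush_mid [([0.474, 0.147, 0.106], 0.41)]
scene green_brush_mid []
```

View pics/w1.png

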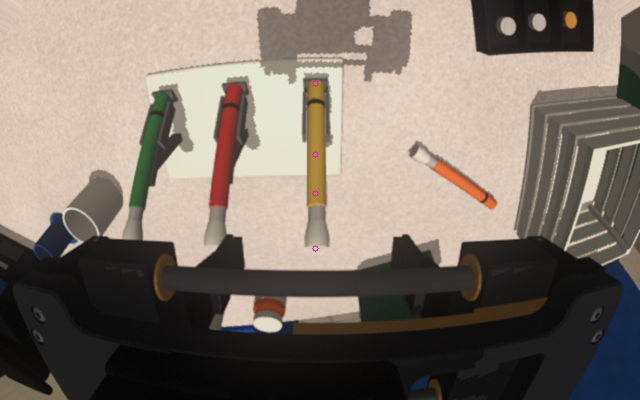

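The projected brush axis (points at column 315, rows 84–248) coincides with the yellow brush in the wrist image, so I'm moving in.

```bash
python3 - <<'E'
from h import *
g=np.array([.4965,.246,.11])+.0455*np.array([.557,-.139,.819]);R=rot(-14,20)
plan((g-R[:,2]*.003,R))
E
```

```text
[-0.01, -0.001, 0.301, 0.004, -0.001, 0.004] rows 3.6
```

>>> jog_arm(rows="1 -0.01 0 0.05 0 0 0;1 -0.01 0 0.1 0 0 0;1 -0.01 0 0.15 0 0 0;1 -0.01 0 0.2 0 0 0;1 -0.01 0 0.24 0 0 0;1 -0.01 0 0.27 0 0 0;1 -0.01 0 0.29 0 0 0;1 -0.01 0 0.3 0 0 0;1 -0.01 0 0.3 0 0 0;0 -0.01 0 0.3 0 0 0;0 -0.01 0 0.3 0 0 0;0 -0.01 0 0.3 0 0 0;0 -0.01 0 0.3 0 0 0;0 -0.01 0 0.3 0 0 0;0 -0.01 0 0.3 0 0 0;0 -0.01 0 0.3 0 0 0;0 -0.01 0 0.3 0 0 0")

```text
time_s: 5.88
position: [0.5206, 0.2409, 0.1504]
tcp_rot: [[-0.913, 0.238, 0.332], [0.224, 0.971, -0.08], [-0.341, 0.001, -0.94]]
force: [0.3, -0.3, -0.9]
opening: 0.478
grasp_force: 0.0
```

```bash
python3 - <<'E'
from h import *
s=bot.read_state();print(s['opening'],s['grasp_force'],np.round(s['joint_positions'],2))
R0=np.array(s['tcp_rot']);p=np.array(s['position'])
print(np.round(R0.T@[0,0,.12]/.5,3), np.round(R0.T@[0,0,.18]/.5,3))
from scipy.optimize import least_squares
D=[([-82.649,30.224,82.088,0,67.689,-10.227],[.189,-.596,.245]),([9.4,15.9,83.5,-.1,80.6,-50.2],[.5036,.1958,.3791]),([22.5,15.5,102.2,-16,46.9,-44],[.4689,.2528,.2911]),(s['joint_positions'],p)]
def fk(j,k):
    a,d,L1,L2,L3,lat=k;E=lambda ax,t:Ro.from_euler(ax,t,degrees=True)
    f=E('y',j[1]+j[2])
    q=np.array([a,lat,d])+E('y',j[1]).apply([0,0,L1])+f.apply([0,0,L2])+(f*E('z',j[3])*E('y',j[4])).apply([0,0,L3])
    return E('z',j[0]).apply(q)
r=least_squares(lambda k:np.concatenate([fk(j,k)-x for j,x in D]),[0,.3,.4,.4,.2,.11])
print(np.round(r.x,4),np.abs(r.fun).max())
E
```

```text
0.4781648542608934 0.0 [ 18.91  30.83 105.56 -22.6   28.45 -38.81]
[-0.082  0.    -0.226] [-0.123  0.001 -0.338]
[0.0431 0.1775 0.4652 0.3562 0.1869 0.1019] 0.012409700905152365
```

>>> jog_arm(rows="0 0 0 0 0 0 0;0 0 0 0 0 0 0;0 0 0 0 0 0 0;0 0 0 0 0 0 0;0 0 0 0 0 0 0;0 0 0 0 0 0 0;0 0 0 0 0 0 0;0 0 0 0 0 0 0;0 0 0 0 0 0 0")

```text
time_s: 6.63
position: [0.5205, 0.2408, 0.1502]
tcp_rot: [[-0.913, 0.238, 0.331], [0.224, 0.971, -0.08], [-0.341, 0.001, -0.94]]
force: [0.7, -0.4, -0.5]
opening: 0.221
grasp_force: 30.0
```

```bash
cat >> h.py <<'E'
from scipy.optimize import least_squares
lo=np.array([-176.69,-43.24,12.49,-82,0,-163.58]);hi=np.array([176.69,126.21,139.97,262,151.66,163.58])
K=[0.0431,0.1775,0.4652,0.3562,0.1869,0.1019]
def fk(j,k=K):
    a,d,L1,L2,L3,lat=k;E=lambda ax,t:Ro.from_euler(ax,t,degrees=True)
    f=E('y',j[1]+j[2]);w=f*E('z',j[3])*E('y',j[4]);off=OFF
    q=np.array([a,lat,d])+E('y',j[1]).apply([0,0,L1])+f.apply([0,0,L2])+w.apply([0,0,L3])
    return E('z',j[0]).apply(q),E('z',j[0])*w*E('z',j[5]+off)
OFF=0
def ik(p,R,j0):
    def e(j):
        q,Q=fk(j);return np.r_[(q-p)*10,(Q.inv()*Ro.from_matrix(R)).as_rotvec()*3]
    r=least_squares(e,np.clip(j0,lo+.1,hi-.1),bounds=(lo,hi));return r.x,np.abs(r.fun).max()
E
python3 - <<'E'
import h
from h import *
s=bot.read_state();j=np.array(s['joint_positions']);R0=np.array(s['tcp_rot']);print(s['time_s'],s['opening'],s['grasp_force'],np.round(j,1))
h.OFF=0;q,Q=fk(j);h.OFF=(Q.inv()*Ro.from_matrix(R0)).as_euler('ZYX',degrees=True)[0]
q,Q=fk(j);print(h.OFF,q-s['position'],(Q.inv()*Ro.from_matrix(R0)).magnitude())
c=np.array([.566,-.347])
for tilt in (45,55):
  for az in range(-120,60,15):
    R=rot(az,tilt);o=[]
    for z in (.27,.155):
        best=min((ik(np.r_[c,z],R,np.array([-31+dj1,30,105,j4,40,j6])) for dj1 in (-20,) for j4 in (-50,40,100) for j6 in (-40,-110)),key=lambda t:t[1])
        o.append((np.round(best[0]).astype(int).tolist(),round(best[1],3)))
    print(tilt,az,o)
E
```

```text
6.6333 0.22126538554447817 29.968568421900272 [ 18.9  30.8 105.6 -22.6  28.4 -38.8]
90.0 [ 0.00718595  0.0115294  -0.00697685] 2.868594884947729e-16
45 -120 [([-29, 39, 73, -47, 75, 17], np.float64(0.0)), ([-29, 46, 80, -51, 66, 28], np.float64(0.0))]
45 -105 [([-29, 35, 81, -51, 62, 10], np.float64(0.0)), ([-29, 43, 88, -58, 54, 24], np.float64(0.0))]
45 -90 [([-30, 31, 88, -54, 49, 2], np.float64(0.0)), ([-30, 40, 94, -67, 41, 21], np.float64(0.0))]
45 -75 [([-33, 28, 93, -55, 35, -8], np.float64(0.0)), ([-33, 37, 100, -78, 29, 20], np.float64(0.0))]
45 -60 [([-36, 26, 98, -51, 22, -24], np.float64(0.0)), ([-36, 35, 102, -82, 17, 10], np.float64(0.105))]
45 -45 [([-39, 24, 100, -21, 12, -65], np.float64(0.0)), ([-39, 33, 104, -82, 4, -4], np.float64(0.165))]
45 -30 [([-43, 23, 101, 40, 14, -138], np.float64(0.0)), ([-42, 33, 104, 65, 7, -164], np.float64(0.233))]
45 -15 [([-46, 24, 99, 54, 27, -164], np.float64(0.034)), ([-44, 33, 100, 54, 19, -164], np.float64(0.394))]
45 0 [([-50, 26, 102, 71, 37, 164], np.float64(0.253)), ([-49, 35, 104, 78, 33, 155], np.float64(0.0))]
45 15 [([
[... 845 characters left out ...]
, 5, -4], np.float64(0.127)), ([-39, 33, 102, -82, 4, -4], np.float64(0.561))]
55 -30 [([-42, 23, 103, 66, 9, -164], np.float64(0.208)), ([-39, 33, 103, 15, 0, -111], np.float64(0.573))]
55 -15 [([-45, 24, 99, 57, 24, -164], np.float64(0.382)), ([-43, 33, 99, 57, 18, -164], np.float64(0.762))]
55 0 [([-51, 26, 102, 78, 41, 161], np.float64(0.0)), ([-51, 37, 107, 97, 40, 135], np.float64(0.0))]
55 15 [([-53, 29, 96, 69, 54, 158], np.float64(0.0)), ([-53, 39, 102, 81, 50, 139], np.float64(0.0))]
55 30 [([-54, 33, 89, 62, 68, 155], np.float64(0.0)), ([-54, 42, 95, 68, 61, 140], np.float64(0.0))]
55 45 [([-54, 37, 81, 55, 81, 152], np.float64(0.0)), ([-54, 46, 87, 58, 73, 140], np.float64(0.0))]
```

```bash
python3 - <<'E'
import h
from h import *
h.OFF=90;s=bot.read_state();j=np.array(s['joint_positions']);p=np.array(s['position']);R0=np.array(s['tcp_rot'])
W=[(p+[0,0,.06],R0),(p+[0,0,.21],R0),(np.array([.555,.05,.37]),rot(-45,30)),(np.array([.565,-.15,.37]),rot(-78,40)),(np.array([.566,-.347,.36]),rot(-105,54)),(np.array([.566,-.347,.155]),rot(-105,54))]
for q,Q in W: j,e=ik(q,Q,j);print(np.round(j),round(e,4))
plan(*W)
E
```

```text
[ 18.  24. 103. -17.  37. -46.] 0.0
[ 18.  16.  89. -12.  59. -54.] 0.0
[  2.  13.  93. -26.  55. -32.] 0.0
[-14.  19.  89. -42.  60.  -9.] 0.0
[-28.  32.  75. -57.  70.   7.] 0.0
[-28.  45.  89. -69.  58.  33.] 0.0
[-0.041, 0.0, -0.113, 0.0, 0.0, 0.0] rows 1.4
[-0.102, 0.0, -0.282, 0.0, 0.0, 0.0] rows 3.6
[-0.155, -0.354, 0.035, 0.295, -0.218, 0.63] rows 4.7
[-0.257, -0.269, 0.148, 0.421, -0.216, 0.601] rows 4.8
[-0.283, -0.08, 0.263, 0.44, -0.305, 0.41] rows 4.7
[0.332, -0.0, 0.241, 0.0, 0.0, 0.0] rows 4.9
```

>>> jog_arm(rows="0 -0.01 0 -0.03 0 0 0;0 -0.03 0 -0.07 0 0 0;0 -0.05 0 -0.13 0 0 0;0 -0.08 0 -0.21 0 0 0;0 -0.11 0 -0.3 0 0 0;0 -0.13 0 -0.36 0 0 0;0 -0.143 0 -0.395 0 0 0;0 -0.143 0 -0.395 0 0 0;0 -0.143 0 -0.395 0 0 0")

```text
time_s: 7.38
position: [0.5203, 0.2407, 0.3614]
tcp_rot: [[-0.912, 0.238, 0.334], [0.224, 0.971, -0.079], [-0.343, 0.003, -0.939]]
force: [-0.4, -0.7, -0.8]
opening: 0.22
grasp_force: 30.0
```

```bash
python3 - <<'E'
from h import *
s=bot.read_state();print(s['opening'],s['grasp_force'],s['position'])
W=[(np.array([.555,.05,.37]),rot(-45,30)),(np.array([.565,-.15,.37]),rot(-78,40)),(np.array([.566,-.347,.36]),rot(-105,54))]
plan(*W)
p=capture('scene');cv2.imwrite('pics/s2.png',p['pixels'][:,:,::-1])
for l in ("yellow_brush_mid","red_brush_mid","green_brush_mid","holder"):
    print(l,[(np.round(d['point'],3).tolist(),round(d['conf'],2)) for d in spot_point(l,p)])
E
```

```text
0.22041893331570533 29.96861013583839 [0.52031796 0.24073548 0.36137955]
[-0.155, -0.354, 0.037, 0.297, -0.217, 0.629] rows 4.7
[-0.257, -0.269, 0.148, 0.421, -0.216, 0.601] rows 4.8
[-0.283, -0.08, 0.263, 0.44, -0.305, 0.41] rows 4.7
yellow_brush_mid [([0.491, 0.244, 0.319], 0.62), ([0.634, 0.44, 0.016], 0.58), ([0.23, 0.308, 0.008], 0.56)]
red_brush_mid [([0.474, 0.148, 0.103], 0.56)]
green_brush_mid [([0.45, 0.049, 0.109], 0.67)]
holder [([0.56, -0.351, 0.002], 0.69)]
```

View pics/s2.png

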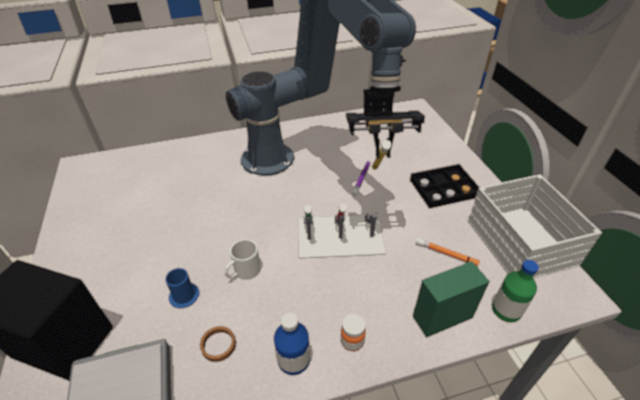

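The yellow brush is held at (382,155), its lane (372,225) is empty, and red and green are still in place. Next I swing to the cup.

>>> jog_arm(rows="0 -0.04 -0.09 0.01 0.075 -0.055 0.16;0 -0.08 -0.18 0.02 0.15 -0.11 0.315;0 -0.12 -0.27 0.03 0.22 -0.165 0.47;0 -0.155 -0.355 0.04 0.3 -0.22 0.63;0 -0.155 -0.355 0.04 0.3 -0.22 0.63;0 -0.155 -0.355 0.04 0.3 -0.22 0.63;0 -0.155 -0.355 0.04 0.3 -0.22 0.63;0 -0.155 -0.355 0.04 0.3 -0.22 0.63")

```text
time_s: 8.3
position: [0.5552, 0.0496, 0.3666]
tcp_rot: [[-0.613, 0.708, 0.351], [0.612, 0.706, -0.357], [-0.5, -0.004, -0.866]]
force: [0.0, 0.6, -0.8]
opening: 0.218
grasp_force: 30.0
```

>>> jog_arm(rows="0 -0.06 -0.07 0.04 0.1 -0.05 0.15;0 -0.13 -0.135 0.075 0.21 -0.11 0.3;0 -0.19 -0.2 0.11 0.32 -0.16 0.45;0 -0.257 -0.27 0.148 0.42 -0.215 0.6;0 -0.257 -0.27 0.148 0.42 -0.215 0.6;0 -0.257 -0.27 0.148 0.42 -0.215 0.6;0 -0.257 -0.27 0.148 0.42 -0.215 0.6;0 -0.257 -0.27 0.148 0.42 -0.215 0.6")

```text
time_s: 8.97
position: [0.5645, -0.1498, 0.368]
tcp_rot: [[-0.162, 0.978, 0.133], [0.748, 0.21, -0.63], [-0.644, -0.002, -0.765]]
force: [0.0, 0.6, -1.0]
opening: 0.218
grasp_force: 30.0
```

>>> jog_arm(rows="0 -0.07 -0.02 0.065 0.11 -0.075 0.1;0 -0.14 -0.04 0.13 0.22 -0.15 0.2;0 -0.21 -0.06 0.2 0.33 -0.23 0.3;0 -0.283 -0.08 0.263 0.44 -0.305 0.41;0 -0.283 -0.08 0.263 0.44 -0.305 0.41;0 -0.283 -0.08 0.263 0.44 -0.305 0.41;0 -0.283 -0.08 0.263 0.44 -0.305 0.41;0 -0.283 -0.08 0.263 0.44 -0.305 0.41;0 -0.283 -0.08 0.263 0.44 -0.305 0.41")

```text
time_s: 9.72
position: [0.5658, -0.346, 0.3599]
tcp_rot: [[0.15, 0.967, -0.208], [0.567, -0.256, -0.783], [-0.81, 0.0, -0.586]]
force: [0.6, -0.0, -0.1]
opening: 0.22
grasp_force: 30.0
```

```bash
cat >> h.py <<'E'
def proj(p,X,w=None):
    c=np.array(p['R'])@X+p['t'];return c[:2]/c[2]*[p['fx'],p['fy']]+[p['cx'],p['cy']]
RG=rot(-14,20);AT=RG.T@np.array([.557,-.139,.819])  # brush axis in tool axes
E
python3 - <<'E'
from h import *
s=bot.read_state();R0=np.array(s['tcp_rot']);P=np.array(s['position']);print(s['opening'],P,np.round(s['joint_positions']))
a=R0@AT;print('axis',np.round(a,3)); g=P+.003*R0[:,2]; print('foot',g-.143*a)
ims=[]
for n in ('scene','top'):
    p=capture(n)
    for l in ("yellow_brush_mid","holder"):
        print(n,l,[(np.round(d['point'],3).tolist(),round(d['conf'],2)) for d in spot_point(l,p)])
    im=p['pixels'][:,:,::-1].copy()
    for k in (-.143,-.0455,0,.052): cv2.circle(im,tuple(int(v) for v in proj(p,g+k*a)),2,(255,0,255),-1)
    u=proj(p,np.array([.564,-.348,.1])).astype(int);cv2.circle(im,tuple(int(v) for v in proj(p,np.array([.564,-.348,.09]))),2,(0,0,255),-1)
    v0,u0=np.clip(u[1]-110,0,250),np.clip(u[0]-90,0,490)
    ims.append(cv2.resize(im[v0:v0+150,u0:u0+150],(400,400)))
cv2.imwrite('pics/p3.png',np.hstack(ims))
E
```

```text
0.22013112588330674 [ 0.5657691  -0.34599582  0.35991993] [-21.  31.  80. -58.  73.  14.]
axis [-0.004 -0.015  1.   ]
foot [ 0.56576004 -0.34614052  0.21515597]
scene yellow_brush_mid [([0.559, -0.35, 0.312], 0.88), ([0.633, 0.44, 0.018], 0.64), ([0.231, 0.305, 0.01], 0.62)]
scene holder [([0.559, -0.354, 0.001], 0.85)]
top yellow_brush_mid [([0.634, 0.44, 0.01], 0.88), ([0.23, 0.311, 0.015], 0.73), ([0.565, -0.352, 0.31], 0.54)]
top holder [([0.563, -0.35, 0.001], 0.92)]
```

View pics/p3.png

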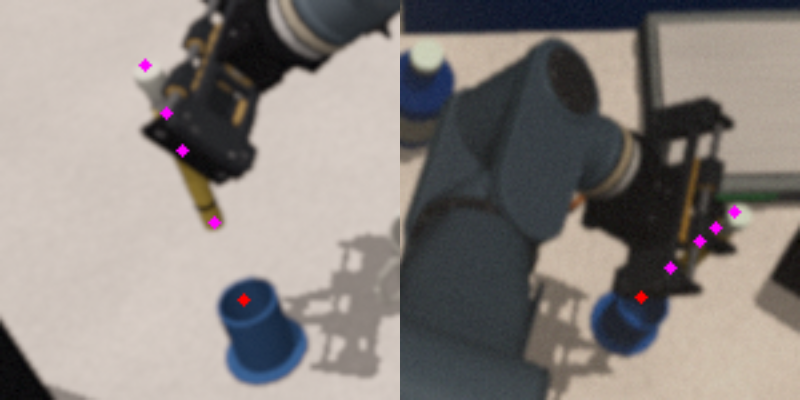

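The held brush is upright above the cup: the projected axis matches the picture, foot at (213,222) left, cup mouth at (245,300). I'm lowering it.

>>> jog_arm(rows="0 0.03 -0.003 0.024 0 0 0;0 0.08 -0.003 0.06 0 0 0;0 0.13 -0.003 0.097 0 0 0;0 0.17 -0.003 0.126 0 0 0;0 0.2 -0.003 0.148 0 0 0;0 0.22 -0.003 0.163 0 0 0;0 0.24 -0.003 0.178 0 0 0;0 0.26 -0.003 0.192 0 0 0;0 0.28 -0.003 0.207 0 0 0;0 0.295 -0.003 0.218 0 0 0;0 0.305 -0.003 0.225 0 0 0;0 0.315 -0.003 0.232 0 0 0;0 0.323 -0.003 0.238 0 0 0;0 0.323 -0.003 0.238 0 0 0;0 0.323 -0.003 0.238 0 0 0")

```text
time_s: 11.27
position: [0.5636, -0.3496, 0.1588]
tcp_rot: [[0.151, 0.966, -0.21], [0.565, -0.259, -0.783], [-0.811, -0.0, -0.585]]
force: [0.7, -0.4, -1.0]
opening: 0.218
grasp_force: 30.0
```

```bash
python3 - <<'E'
from h import *
s=bot.read_state();R0=np.array(s['tcp_rot']);P=np.array(s['position']);print(s['time_s'],s['opening'],P,s['force'],s['moment'],np.round(s['joint_positions']))
a=R0@AT;print('foot',P+.003*R0[:,2]-.143*a)
p=capture('scene')
for l in ("yellow_brush_mid","holder"): print([(np.round(d['point'],3).tolist(),round(d['conf'],2)) for d in spot_point(l,p)])
cv2.imwrite('pics/p4.png',cv2.resize(p['pixels'][180:330,100:300,::-1],(800,600)))
print(np.round(R0.T@[0,0,1]/.5*.1,3))
E
```

```text
11.2667 0.21767635395318505 [ 0.56358111 -0.3496105   0.15884382] [ 0.65334877 -0.35994991 -0.99839622] [ 0.57027151 -0.21480466  0.02192823] [-22.  46.  88. -66.  62.  36.]
foot [ 0.56349155 -0.34988874  0.01408007]
[([0.634, 0.44, 0.014], 0.71), ([0.558, -0.353, 0.109], 0.61), ([0.23, 0.306, 0.01], 0.51)]
[([0.556, -0.351, 0.002], 0.77)]
[-0.162 -0.    -0.117]
```

View pics/p4.png

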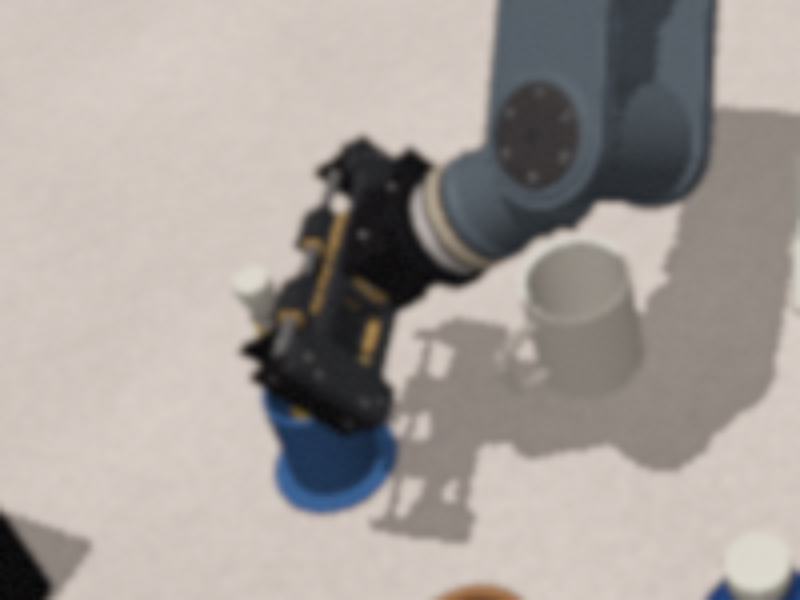

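The brush foot is inside the cup. I'll lower 5 mm more and open the gripper.

>>> jog_arm(rows="0 0.005 0 0.003 0 0 0;0 0.008 0 0.006 0 0 0;0 0.008 0 0.006 0 0 0;0.3 0.008 0 0.006 0 0 0;0.3 0.008 0 0.006 0 0 0;0.4 0.008 0 0.006 0 0 0;1 0.008 0 0.006 0 0 0;1 0.008 0 0.006 0 0 0;1 0.008 0 0.006 0 0 0;1 0.008 0 0.006 0 0 0;1 0.008 0 0.006 0 0 0;1 0.008 0 0.006 0 0 0;1 0.008 0 0.006 0 0 0;1 0.008 0 0.006 0 0 0;1 0.008 0 0.006 0 0 0;1 0.008 0 0.006 0 0 0;1 0.008 0 0.006 0 0 0;1 0.008 0 0.006 0 0 0")

```text
time_s: 12.92
position: [0.5635, -0.3496, 0.1537]
tcp_rot: [[0.152, 0.966, -0.21], [0.566, -0.259, -0.783], [-0.811, -0.0, -0.586]]
force: [0.3, -0.0, 0.2]
opening: 0.996
grasp_force: 0.0
```

```bash
python3 - <<'E'
from h import *
p=capture('wrist');cv2.imwrite('pics/w5.png',p['pixels'][:,:,::-1])
print([(np.round(d['point'],3).tolist(),round(d['conf'],2)) for d in spot_point("yellow_brush_mid",p)])
E
```

```text
[([0.562, -0.352, 0.101], 0.82)]
```

View pics/w5.png

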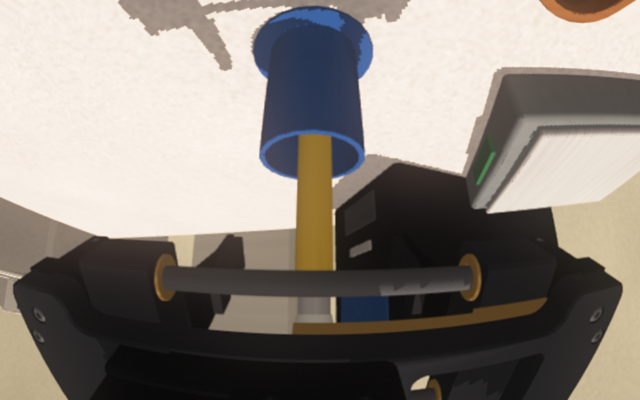

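The brush stands free in the cup (column 315), between the open fingers. I'm retreating along the tool axis.

>>> jog_arm(rows="1 0 0 -0.02 0 0 0;1 0 0 -0.05 0 0 0;1 0 0 -0.09 0 0 0;1 0 0 -0.14 0 0 0;1 0 0 -0.19 0 0 0;1 0 0 -0.24 0 0 0;1 0 0 -0.29 0 0 0;1 0 0 -0.33 0 0 0;1 0 0 -0.33 0 0 0;1 0 0 -0.33 0 0 0;1 0 0 -0.33 0 0 0;1 0 0 -0.33 0 0 0")

```text
time_s: 14.02
position: [0.5973, -0.2209, 0.2496]
tcp_rot: [[0.15, 0.966, -0.212], [0.566, -0.26, -0.782], [-0.811, -0.002, -0.586]]
force: [-0.2, 0.4, -0.1]
opening: 1.002
grasp_force: 0.0
```

```bash
python3 - <<'E'
from h import *
p=capture('scene')
for l in ("yellow_brush_mid","holder","red_brush_mid","green_brush_mid"): print(l,[(np.round(d['point'],3).tolist(),round(d['conf'],2)) for d in spot_point(l,p)])
cv2.imwrite('pics/p6.png',cv2.resize(p['pixels'][150:330,100:400,::-1],(800,480)))
E
```

```text
yellow_brush_mid [([0.559, -0.348, 0.105], 0.87), ([0.229, 0.306, 0.011], 0.48)]
holder [([0.558, -0.351, 0.002], 0.69)]
red_brush_mid [([0.475, 0.145, 0.104], 0.66)]
green_brush_mid [([0.448, 0.05, 0.107], 0.4)]
```

View pics/p6.png

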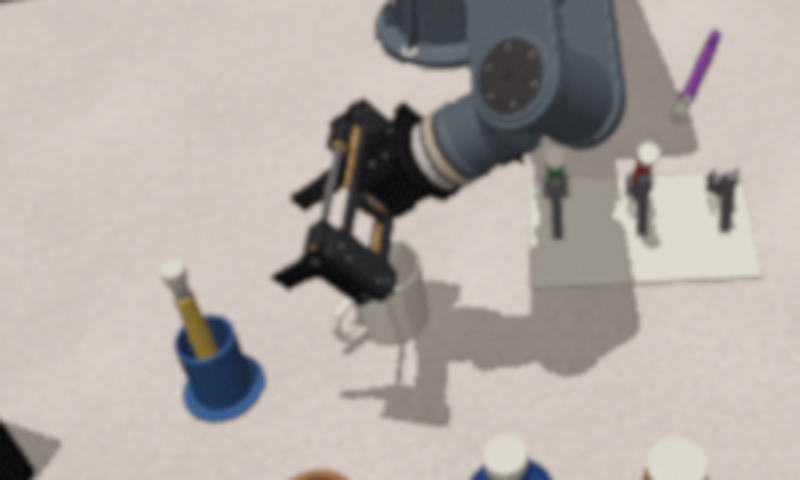

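The yellow brush stands in the cup at (200,320), the gripper is clear of it, and red and green are undisturbed.

```bash
python3 -c "
from rig import bot
print(bot.hand_in())"
```

```text
the job is handed in; nothing more can be done
None
```

The yellow brush stands upright, bristles up, in the blue cup, let go of and clear of the gripper; red and green measured where they started, and the job was handed in at about 14 s (no verdict was returned).

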